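# Clamp the lid of the bench filling pot

### The job

Clamp the lid of the small steel filling pot shut: push the clamp strap round across the lid until its free end is fully home in the hook on the pot's other side, then push the raised cam lever all the way down, so that the pad presses on the lid. Only push, with the tips or backs of the fingers: do not grip the strap or the lever, leave the lid seated, and leave the bottles, spray pump and beaker where they stand. Finish with the hand clear.

Things in the scene. Friction and masses are not known exactly. Their poses are not given: they have to be found in the camera images.
- filling_pot: Steel pot, 120 mm diameter, on a 150 mm square plate fixed to the table. Origin: centre of the plate's underside; z up; -x faces the robot within 35 degrees. Rim 106 mm up. Strap post on the +y side. On the -y side (y -68 to -94 mm) the hook: upright plate at x +15 to +23 mm, its lip over x -11 to +23 mm, 148 to 157 mm up; the strap's end slides in under the lip from -x. Gauge on +x.
- pot_lid: Loose round steel lid, 126 mm diameter, already seated on the pot. Origin: centre of its flange's underside, 106 mm above the table; flat top at 112 mm, central boss (28 mm diameter) up to 116 mm. A brass valve and a hose barb stand on its +x half, up to 136 mm above the table. It must stay where it is.
- clamp_strap (a joint): Strap angle about the upright post: 0 = across the lid, end home in the hook (firm stop); positive = swung away towards the robot. Starts at 0.7 to 1.3 rad, stays where left (1.5 N at 120 mm moves it); closes anticlockwise from above. Steel bar 26 mm wide, 134 to 144 mm above the table, 165 mm long from the post; bare 95 to 145 mm from it; ears at 67 to 93 mm, 170 mm high, carry the lever.
- strap_pivot (a point): Point on the axis of the strap's post, at mid-thickness of the strap, 139 mm above the table. Axes as the pot's: x, y horizontal, the strap at joint value 0 runs from here along -y; it does not turn with the strap.
- strap_push (a point): Middle of the strap's outer side face, where to push: 122 mm from the post, 13 mm beside the strap's centre line, mid-thickness. Turns with the strap: y axis along the strap back to the post, +x axis the closing direction in which to push, -x the free side.
- cam_lever (a joint): Lever angle about its level pin: 0 = fully down, lying level along the strap over its post end (firm stop); positive = raised. Starts at 0.85 to 1.15 rad, stays where left. It moves in the upright plane along the strap; its tip leans, and goes down, towards the strap's post. Below about 0.3 rad the pad meets the lid. 3 to 5 N at the grip moves it.
- lever_pin (a point): Centre of the lever's pin on the strap's middle, 80 mm from the post, 160 mm above the table. Turns with the lever: y axis along the lever towards its tip, z axis out of its upper face.
- lever_grip (a point): Middle of the upper face of the lever's black grip, 70 mm from the pin along the lever and 8 mm above the lever's axis. The grip is 20 mm wide, 12 mm thick and reaches from 44 to 88 mm from the pin. Same axes as lever_pin.
- clamp_pad: Black rubber pad, 22 mm diameter, on a spring under the middle of the strap; the cam drives it down on the lid's boss (about 10 N with the lever down). Origin: centre of its underside.
- bottle_a: Frosted yellowish glass bottle, 32 mm diameter, 100 mm tall with its neck, standing near the pot. Origin: centre of its underside. Leave it.
- bottle_b: A second bottle like bottle_a. Leave it.
- spray_pump: Steel spray-pump closure, 30 mm diameter, with a thin white dip tube pointing up, 99 mm tall in all. Origin: centre of its underside. Leave it.
- beaker: Glass measuring beaker, 79 mm across the rim, 85 mm tall. Origin: centre of its underside. Leave it.
Things that resemble listed ones, but are neither listed nor needed, are in the scene too. Of the things shaped like the filling_pot, the steel one is meant.

How it is judged:
By the outcome, as a careful person would: the job done as asked, in the order asked, and still so for the second after the job is handed in, with the robot touching nothing.
It also fails if it takes over 50 s, if anything falls off the work surface, if the arm or the gripper's body presses on something with over 40 N, if the wrist force passes 120 N, or if a joint passes its speed limit or range.

### The arm

A 7-joint arm with a two-finger parallel gripper is mounted at the origin on the work surface. World frame = base frame: x ahead of the robot, y to its left, z up, the work surface at z = 0. Lengths are in mm, angles in rad, forces in N, time in s.
With the tool pointing down it reaches from about 400 to 850 mm from the base axis. Payload 4.4 kg.
Tool frame: the origin (TCP) lies on the centre line of the jaws, within the pads' length; the fingertips stand arm.finger_overhang ahead of it and the grasp point (between the pads) is the TCP (arm.finger_overhang is the distance from the TCP to the fingertips, in mm); y points along the fingers, x is the direction in which the jaws open and shut, and the axes are right-handed (so a half turn about y gives the same grasp; the last joint's range is limited). The gripper opens to 94 mm and grips with 3 to 60 N. Pads are 16 mm wide; open, the fingers measure 119 mm over their backs; the gripper's body (75 mm by 177 mm) begins 78 mm behind the grasp point.
Start: joints at [-1.398, 0.628, 0.038, 1.517, -0.027, 0.996, -0.02], TCP at [153.723, 631.575, 224.478] pointing down, gripper open.
Joint ranges: [-3.06, 3.06], [-0.37, 2.12], [-1.25, 1.32], [0.18, 2.47], [-1.1, 4.24], [0.23, 1.98], [-2.94, 2.94]. Speed limits (rad/s): [2.57, 2.57, 3.14, 3.14, 3.14, 3.14, 3.14].

### API

Orientations are given as a unit quaternion [w, x, y, z].
In Python, from rig import arm gives the robot as it stands.
- The arm moves only by the tool send_rows, never from a script. Its argument "motion" is a list of rows, each an object with "linear": the shift along the tool's x, y, z in mm, a list of three; "spin": the turn about the tool's y in rad. In form: [{"linear": [dx, dy, dz], "spin": spin}, ...]. A call has exactly 5 rows; each row shifts and turns the commanded pose from where the row before left it, along the tool's axes as they then stand; what a row does not reach is not made up. A row lasts 1/12 s, in which the tool goes at most 41.7 mm and 7.16 degrees, less where a joint would pass 70% of its speed; a pose out of reach is approached as far as the arm can. A call with a gripper value outside its range is refused whole. "jaw" is the opening, from 0 (shut) to 1 (fully open), set as the call begins (left out, the last holds). The fingers move at their own pace and stop on an object; "newtons" is the grip in N (left out, the last holds). Time passes only in rows, so rows that do not move let the fingers close, or fill a call up. It gives the time, the measured TCP pose, the force and the opening at its end, in the units of the state.
- arm.state(): the state, without advancing time (a new reading comes with each control period).
- arm.snapshot(name): name is "scene" or "side" or "wrist"; returns the picture (400x640x3 uint8, red, green, blue); there is no depth.
- arm.camera_info(name): a dict with "intrinsics" (3x3 intrinsics, pixels), "D" ([k1, k2, p1, p2, k3] as OpenCV has them; the pictures are not rectified), "R" (3x3) and "t" (3): a world point X has camera coordinates R X + t. Camera axes: x right, y down, z forward; pixel columns grow to the right and rows downward; lengths in mm; the calibration is good to about 2 mm. A picture is of the moment at which its call begins: read the wrist's pose just before it. camera_info takes no time and is no camera call; for the wrist camera it gives the pose at the moment of the call.
- arm.finish_job(): hands the job in, once; it reports no verdict.
The state is a dict: "t": time; "joint_pos": joint angles; "joint_velocities": joint speeds; "joint_torque": joint torques, N m; "position": TCP position; "tcp_rot": TCP orientation; "contact_force": force on the tool from outside, world axes, zero at the start; "wrist_torque": the same for the moment, N m; "finger_gap": opening from 0.0 (shut) to 1.0 (fully open).
Only numpy, scipy, OpenCV 4.12 (cv2) and the standard library are available. Lean on these libraries where they do the work, as an engineer would, in place of code of your own. Each camera call takes 0.05 s, during which the arm holds its last target.

## Working session

There is one attempt and no reset: what is moved stays moved. The work goes in short steps, Python scripts to look and compute and a tool call to move; the robot and the scene stay as the last step left them, time stands still between calls to the robot, and variables do not carry over. Pictures are saved under pics/ and viewed, and the job is handed in when it is done.

Besides the shell and the picture viewer there is one more tool, called after ">>>" in YAML: its name, and indented under it one key for each argument. send_rows: Moves the arm, as the interface text tells. Its arguments: {"type":"object","properties":{"motion":{"type":"array","items":{"type":"object","properties":{"linear":{"type":"array","items":{"type":"number"}},"spin":{"type":"number"}}}},"jaw":{"type":"number"},"newtons":{"type":"number"}},"required":["motion"]}

```bash
ls; mkdir -p pics
python3 - <<'E'
from rig import arm
import cv2
print(arm.state()); print(arm.finger_overhang)
for n in ["scene","side","wrist"]:
    ci=arm.camera_info(n); print(n,ci)
    cv2.imwrite(f"pics/{n}0.png",arm.snapshot(n)[:,:,::-1])
E
```

```text
pics
{'t': 0.0, 'joint_pos': array([-1.39780005,  0.62929711,  0.03845261,  1.51837107, -0.0269984 ,
        0.99631363, -0.01998767]), 'joint_velocities': array([ 7.54290403e-06, -4.71052568e-04,  5.68902269e-04,  7.19756882e-04,
        4.19173557e-04,  1.10911606e-04,  1.13483292e-03]), 'joint_torque': array([-1.51111458e-04, -5.49717414e+01,  1.14346091e+00, -1.86636525e+01,
       -5.22515865e-02,  2.37524608e-02,  1.49411189e-04]), 'position': array([153.57372588, 630.93870202, 223.58508863]), 'tcp_rot': array([-0.5555794 ,  0.5564133 ,  0.43637048, -0.43739749]), 'contact_force': array([-0.17374919,  0.47916864,  0.82430721]), 'wrist_torque': array([-0.01425252, -0.03193128, -0.00502597]), 'finger_gap': 1.0008787156115058}
19.0
scene {'intrinsics': array([[510.86027408,   0.        , 325.09447229],
       [  0.        , 510.86027408, 193.08126859],
       [  0.        ,   0.        ,   1.        ]]), 'D': array([-0.08432565,  0.        ,  0.        ,  0.        ,  0.        ]), 'R': array([[ 0.58042016,  0.81431384, -0.00232653],
       [ 0.65956095, -0.47178841, -0.58514532],
[... 369 characters left out ...]
([[ 0.97157188, -0.23672479, -0.00307555],
       [-0.12544056, -0.50373193, -0.85470393],
       [ 0.20078035,  0.8307921 , -0.51910667]]), 't': array([-556.86636233,  167.62558679,  982.22576104])}
wrist {'intrinsics': array([[349.83841001,   0.        , 319.74315081],
       [  0.        , 349.83841001, 203.76389367],
       [  0.        ,   0.        ,   1.        ]]), 'D': array([-0.00737485,  0.        ,  0.        ,  0.        ,  0.        ]), 'R': array([[ 2.36460477e-01,  9.71641101e-01, -1.14310245e-04],
       [ 9.34551600e-01, -2.27402105e-01,  2.73681548e-01],
       [ 2.65894246e-01, -6.48216980e-02, -9.61820356e-01]]), 't': array([-649.32066089,  -28.10407387,  390.35913317])}
```

View pics/scene0.png

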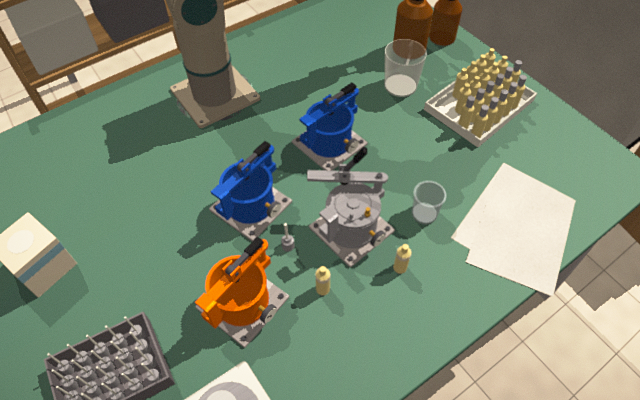

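View pics/side0.png

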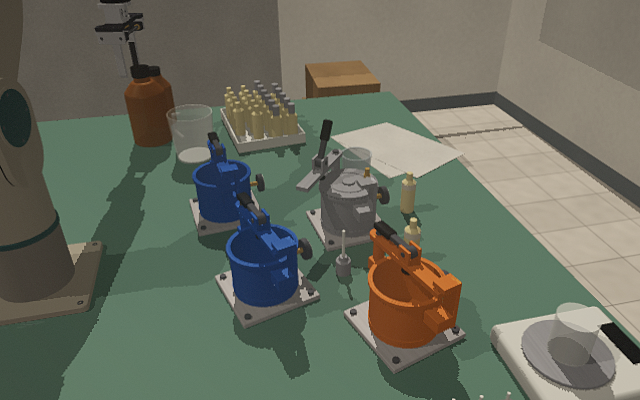

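View pics/wrist0.png

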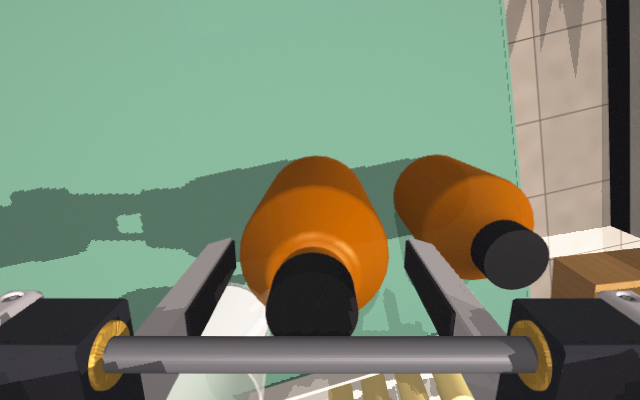

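```bash
cat > h.py <<'E'
import numpy as np, cv2
from rig import arm
from scipy.spatial.transform import Rotation as Ro
def proj(ci,X):
    X=np.atleast_2d(np.asarray(X,float))
    p,_=cv2.projectPoints(X,cv2.Rodrigues(ci["R"])[0],ci["t"],ci["intrinsics"],ci["D"]); return p[:,0]
def onz(ci,uv,z):
    uv=np.asarray(uv,float).reshape(-1,1,2)
    n=cv2.undistortPoints(uv,ci["intrinsics"],ci["D"])[:,0]
    d=np.c_[n,np.ones(len(n))]@ci["R"]; c=-ci["R"].T@ci["t"]
    return c+d*((z-c[2])/d[:,2])[:,None]
def crop(src,dst,x0,y0,w,h,s):
    im=cv2.imread(src)[y0:y0+h,x0:x0+w]; cv2.imwrite(dst,cv2.resize(im,None,fx=s,fy=s,interpolation=cv2.INTER_CUBIC))
E
python3 - <<'E'
from h import *
crop("pics/scene0.png","pics/scene0c.png",270,130,160,140,5)
crop("pics/side0.png","pics/side0c.png",280,110,160,150,4)
c=arm.camera_info("scene")
print(proj(c,[[0,0,0],[154,631,0],[500,0,0],[700,0,0],[600,-200,0],[600,200,0]]))
print(onz(c,[[352,215],[403,262],[323,285],[288,240],[428,205],[250,205],[330,140],[240,310]],0))
E
```

```text
[[214.66913333  94.03159292]
 [405.92677356  43.37456753]
 [307.47690378 204.57165763]
 [355.25491483 261.30640899]
 [260.7838533  274.53635115]
 [393.13549511 193.40744322]]
[[ 591.21227987   72.94593774    0.        ]
 [ 767.37582922   90.5711771     0.        ]
 [ 705.70028444  -97.45312231    0.        ]
 [ 558.72344741  -97.40767457    0.        ]
 [ 679.93647119  249.10955129    0.        ]
 [ 415.86840211 -120.01883188    0.        ]
 [ 355.55279063  174.88026198    0.        ]
 [ 648.37109784 -284.08022603    0.        ]]
```

View pics/scene0c.png

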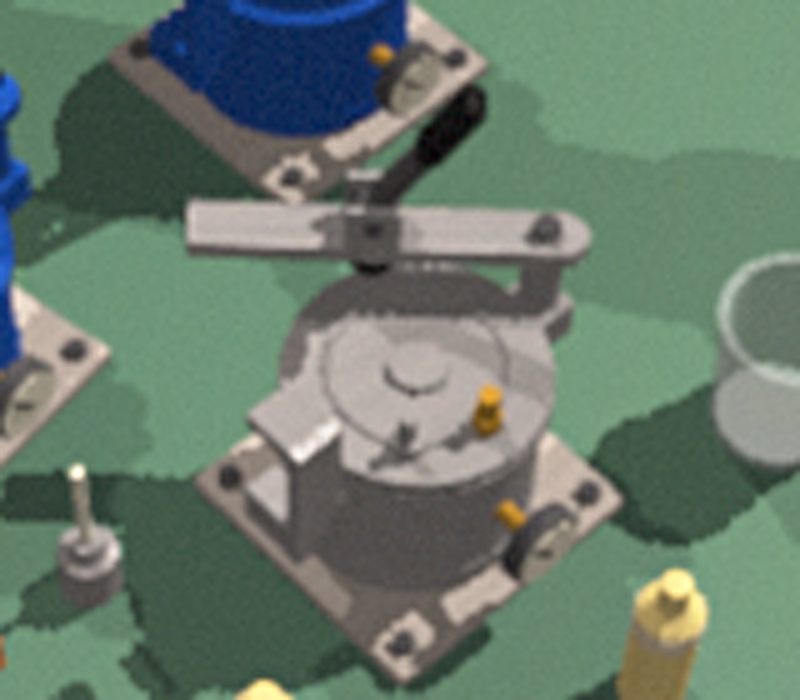

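View pics/side0c.png

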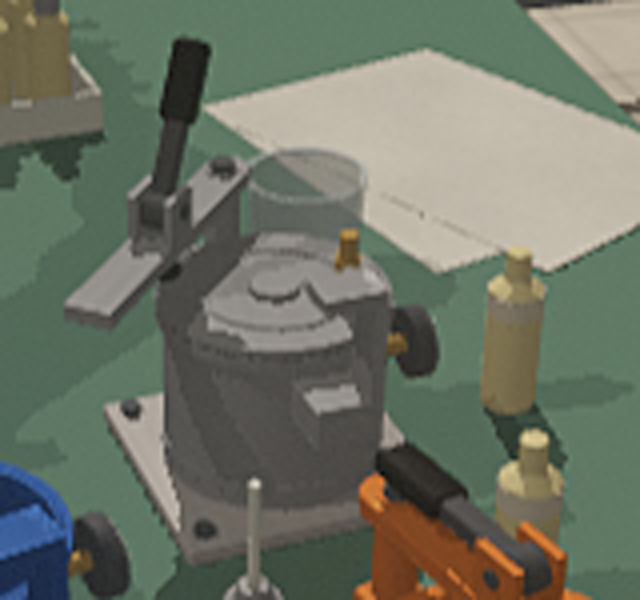

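```bash
cat >> h.py <<'E'
def model(p):
    x,y,yaw,a,b=p
    def W(P): 
        c,s=np.cos(yaw),np.sin(yaw); P=np.asarray(P,float)
        return np.array([x+c*P[0]-s*P[1],y+s*P[0]+c*P[1],P[2]])
    d=np.array([-np.sin(a),-np.cos(a),0]); n=np.array([np.cos(a),-np.sin(a),0]); piv=np.array([0,80,139.]); up=np.array([0,0,1.])
    L=lambda s,w,z: W(piv+d*s+n*w+up*(z-139))
    pin=piv+d*80+up*21; l=-d*np.cos(b)+up*np.sin(b); ln=up*np.cos(b)+d*np.sin(b)
    G=lambda s,w,h: W(pin+l*s+n*w+ln*h)
    return W,L,G
def pts(p):
    W,L,G=model(p)
    return dict(boss=W([0,0,116]),bolt=L(0,0,148),e1=L(165,-13,144),e2=L(165,13,144),tip=G(86,0,0),
      pl=W([-75,-75,8]),pb=W([75,-75,8]),pr=W([75,75,8]),pf=W([-75,75,8]))
E
cat > fit.py <<'E'
from h import *
from scipy.optimize import least_squares
S=arm.camera_info("scene");D=arm.camera_info("side")
sc={"boss":(415,365),"bolt":(545,230),"e1":(187,203),"e2":(187,248),"tip":(475,95),"pl":(195,480),"pb":(403,683),"pr":(622,497)}
sd={"boss":(275,285),"bolt":(222,165),"e1":(65,305),"e2":(105,318),"tip":(190,45),"pl":(190,560),"pf":(107,405)}
obs=[(S,k,np.array(v)/5+[270,130]) for k,v in sc.items()]+[(D,k,np.array(v)/4+[280,110]) for k,v in sd.items()]
f=lambda p:np.concatenate([proj(c,pts(p)[k])[0]-o for c,k,o in obs])
best=min((least_squares(f,[560,60,y0,1,1],loss="soft_l1") for y0 in (-.6,-.3,0,.3,.6)),key=lambda r:r.cost)
print(best.x,best.cost); 
for (c,k,o),r in zip(obs,best.fun.reshape(-1,2)): print(k,r.round(1))
np.save("p.npy",best.x)
W,L,G=model(best.x)
print("boss",W([0,0,116]),"push",L(122,-13,139),"strapdir",L(1,0,0)-L(0,0,0),"grip",G(70,0,8),"tip",G(88,0,0))
E
python3 fit.py
```

```text
[ 6.23337422e+02  4.50194273e+01  1.18313105e-01 -1.37455579e+02
 -1.77974055e+01] 9.625385309572932
boss [-0.2 -0.5]
bolt [-0.5 -0.8]
e1 [-0.5 -0.8]
e2 [-1.2 -0.9]
tip [-0.5  1. ]
pl [-1.2 -0. ]
pb [-0.5 -0.3]
pr [-0.1 -0.1]
boss [ 0.4 -1.5]
bolt [ 0.2 -0.8]
e1 [ 0.1 -1.1]
e2 [ 1.9 -1.6]
tip [ 1.1 -1.3]
pl [ 1.  -1.7]
pf [-0.8 -0. ]
boss [623.33742232  45.01942729 116.        ] push [529.16217108  35.72773948 139.        ] strapdir [-0.61009868 -0.79232544  0.        ] grip [582.01763353  83.06225879 224.76002057] tip [591.70027302  95.63694858 236.42722543]
```

```bash
cat >> h.py <<'E'
def tri(uvS,uvD):
    S=arm.camera_info("scene");D=arm.camera_info("side")
    P=[np.c_[c["R"],c["t"]] for c in(S,D)]
    q=[cv2.undistortPoints(np.float64(u).reshape(1,1,2),c["intrinsics"],c["D"]).reshape(2,1) for u,c in((uvS,S),(uvD,D))]
    X=cv2.triangulatePoints(P[0],P[1],*q)[:,0]; return X[:3]/X[3]
def axes():
    q=arm.state()["tcp_rot"]; return Ro.from_quat([q[1],q[2],q[3],q[0]]).as_matrix()
E
python3 - <<'E'
from h import *
print(axes().round(3))
print(tri((353,90),(212,135)),tri((268,150),(238,198)),tri((415,0),(146,70)))
p=np.load("p.npy");p[3]%=2*np.pi;p[4]%=2*np.pi;np.save("p.npy",p);print(p)
E
```

```text
[[ 0.237 -0.    -0.972]
 [ 0.972 -0.001  0.237]
 [-0.001 -1.    -0.   ]]
[355.16792185 247.523488   155.23768064] [392.02625568 -35.79708696 146.91436891] [200.81214879 590.072984   212.45864066]
[6.23337422e+02 4.50194273e+01 1.18313105e-01 7.74498231e-01
 1.05215040e+00]
```

```bash
cat >> h.py <<'E'
def plan(wps,ang=None,pos=None):
    """wps: list of (x,y,z tcp, tool-x angle rad, nrows). prints rows. start = measured (or given commanded) pose"""
    A=axes(); 
    a=np.arctan2(A[1,0],A[0,0]) if ang is None else ang
    P=np.array(arm.state()["position"] if pos is None else pos,float)
    for x,y,z,an,n in wps:
        st=(np.array([x,y,z])-P)/n; da=(an-a+np.pi)%(2*np.pi)-np.pi; da/=n
        for i in range(n):
            X=np.array([np.cos(a),np.sin(a),0]);Z=np.array([-np.sin(a),np.cos(a),0]); Z=Z
            d=[st@X,-st[2],st@np.cross(X,[0,0,-1.])]
            print('{"linear":[%.1f,%.1f,%.1f],"spin":%.3f},'%(*d,-da), end="\n" if i%5==4 else " ")
            a+=da; P=P+st
        print("# wp",P.round(1),round(a,3))
E
python3 - <<'E'
from h import *
p=np.load("p.npy");W,L,G=model(p)
n=L(0,1,0)-L(0,0,0);an=np.arctan2(n[1],n[0])
t=L(122,-13-35,0);print(t,an)
plan([(154,631,320,1.33,5),(t[0],t[1],320,an,20),(t[0],t[1],143,an,5)],ang=1.3317)
E
```

```text
[501.43078065  57.08119316   0.        ] -0.6561851256194033
{"linear":[-0.0,-19.2,-0.1],"spin":0.000}, {"linear":[-0.0,-19.2,-0.1],"spin":0.000}, {"linear":[-0.0,-19.2,-0.1],"spin":0.000}, {"linear":[-0.0,-19.2,-0.1],"spin":0.000}, {"linear":[0.0,-19.2,-0.1],"spin":0.000},
# wp [154. 631. 320.] 1.33
{"linear":[-23.7,0.0,-23.7],"spin":0.099}, {"linear":[-21.3,0.0,-25.9],"spin":0.099}, {"linear":[-18.6,0.0,-27.9],"spin":0.099}, {"linear":[-15.7,0.0,-29.6],"spin":0.099}, {"linear":[-12.7,0.0,-31.0],"spin":0.099},
{"linear":[-9.6,0.0,-32.2],"spin":0.099}, {"linear":[-6.3,0.0,-32.9],"spin":0.099}, {"linear":[-3.0,0.0,-33.4],"spin":0.099}, {"linear":[0.3,0.0,-33.5],"spin":0.099}, {"linear":[3.6,0.0,-33.3],"spin":0.099},
{"linear":[6.9,0.0,-32.8],"spin":0.099}, {"linear":[10.1,0.0,-32.0],"spin":0.099}, {"linear":[13.3,0.0,-30.8],"spin":0.099}, {"linear":[16.2,0.0,-29.4],"spin":0.099}, {"linear":[19.1,0.0,-27.6],"spin":0.099},
{"linear":[21.7,0.0,-25.6],"spin":0.099}, {"linear":[24.1,0.0,-23.3],"spin":0.099}, {"linear":[26.3,0.0,-20.8],"spin":0.099}, {"linear":[28.3,0.0,-18.1],"spin":0.099}, {"linear":[29.9,0.0,-15.2],"spin":0.099},
# wp [501.4  57.1 320. ] -0.656
{"linear":[-0.0,35.4,-0.0],"spin":-0.000}, {"linear":[-0.0,35.4,-0.0],"spin":-0.000}, {"linear":[-0.0,35.4,-0.0],"spin":-0.000}, {"linear":[-0.0,35.4,-0.0],"spin":-0.000}, {"linear":[-0.0,35.4,-0.0],"spin":-0.000},
# wp [501.4  57.1 143. ] -0.656
```

>>> send_rows:
  motion:
    - {"linear": [0, -19, 0], "spin": 0}
    - {"linear": [0, -19, 0], "spin": 0}
    - {"linear": [0, -19, 0], "spin": 0}
    - {"linear": [0, -19, 0], "spin": 0}
    - {"linear": [0, -19, 0], "spin": 0}
  jaw: 0
  newtons: 20

```text
t: 0.57
position: [153.6, 631.2, 320.0]
tcp_rot: [-0.556, 0.556, 0.437, -0.437]
contact_force: [0.7, 0.6, -0.4]
finger_gap: 0.683
```

>>> send_rows:
  motion:
    - {"linear": [-23.7, 0, -23.7], "spin": 0.1}
    - {"linear": [-21.3, 0, -25.9], "spin": 0.1}
    - {"linear": [-18.6, 0, -27.9], "spin": 0.1}
    - {"linear": [-15.7, 0, -29.6], "spin": 0.1}
    - {"linear": [-12.7, 0, -31], "spin": 0.1}

```text
t: 0.98
position: [241.1, 486.5, 319.3]
tcp_rot: [-0.647, 0.648, 0.284, -0.284]
contact_force: [0.2, 0.4, 0.0]
finger_gap: 0.332
```

>>> send_rows:
  motion:
    - {"linear": [-9.6, 0, -32.2], "spin": 0.1}
    - {"linear": [-6.3, 0, -32.9], "spin": 0.1}
    - {"linear": [-3, 0, -33.4], "spin": 0.1}
    - {"linear": [0.3, 0, -33.5], "spin": 0.1}
    - {"linear": [3.6, 0, -33.3], "spin": 0.1}

```text
t: 1.4
position: [327.4, 342.9, 319.4]
tcp_rot: [0.698, -0.698, -0.115, 0.115]
contact_force: [0.7, 0.1, 0.3]
finger_gap: 0.009
```

>>> send_rows:
  motion:
    - {"linear": [6.9, 0, -32.8], "spin": 0.1}
    - {"linear": [10.1, 0, -32], "spin": 0.1}
    - {"linear": [13.3, 0, -30.8], "spin": 0.1}
    - {"linear": [16.2, 0, -29.4], "spin": 0.1}
    - {"linear": [19.1, 0, -27.6], "spin": 0.1}

```text
t: 1.82
position: [413.2, 199.0, 319.5]
tcp_rot: [0.705, -0.704, 0.061, -0.061]
contact_force: [0.7, 0.3, -0.0]
finger_gap: 0.007
```

>>> send_rows:
  motion:
    - {"linear": [21.7, 0, -25.6], "spin": 0.1}
    - {"linear": [24.1, 0, -23.3], "spin": 0.1}
    - {"linear": [26.3, 0, -20.8], "spin": 0.1}
    - {"linear": [28.3, 0, -18.1], "spin": 0.1}
    - {"linear": [29.9, 0, -15.2], "spin": 0.09}

```text
t: 2.23
position: [498.6, 54.7, 319.4]
tcp_rot: [0.669, -0.669, 0.23, -0.23]
contact_force: [0.7, -0.2, 0.1]
finger_gap: 0.009
```

Run:
```python
from h import *
print(arm.state()["position"],axes()[:,0],arm.state()["joint_pos"].round(2),arm.state()["contact_force"])
for n in ["scene","side","wrist"]: cv2.imwrite(f"pics/{n}1.png",arm.snapshot(n)[:,:,::-1])
```

```text
[498.6184674   54.74094098 319.43691638] [ 7.88423703e-01 -6.15132460e-01 -3.48543504e-04] [-0.65  0.37  0.69  1.8  -0.27  1.07 -0.53] [ 0.67526775 -0.23254994  0.08282807]
```

View pics/wrist1.png

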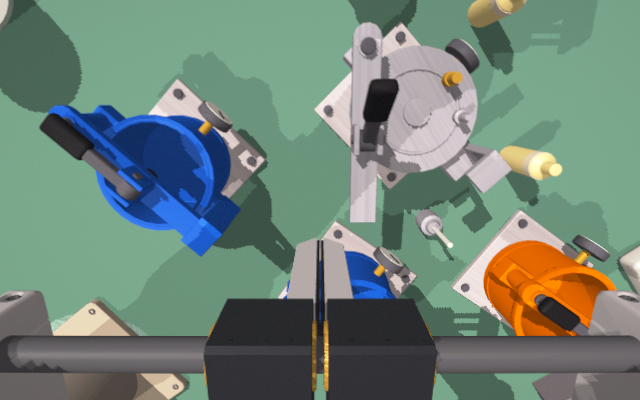

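View pics/side1.png

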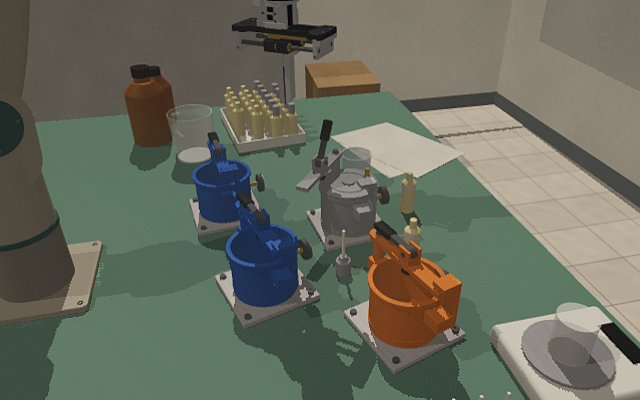

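```bash
python3 - <<'E'
from h import *
p=np.load("p.npy");c=arm.camera_info("wrist")
for k,v in pts(p).items(): print(k,proj(c,v).round(0))
t=arm.state()["position"]-[0,0,19];print("tip",proj(c,t)); print("side",proj(arm.camera_info("side"),t))
E
python3 -c "
from h import *
crop('pics/wrist1.png','pics/w1c.png',310,10,200,220,2.7)"
```

```text
boss [[422. 114.]]
bolt [[373.  48.]]
e1 [[354. 226.]]
e2 [[380. 225.]]
tip [[391.  89.]]
pl [[394. 191.]]
pb [[480. 113.]]
pr [[404.  23.]]
pf [[317. 112.]]
tip [[319.87472962 253.97121832]]
side [[286.09271925 100.74100427]]
```

View pics/w1c.png

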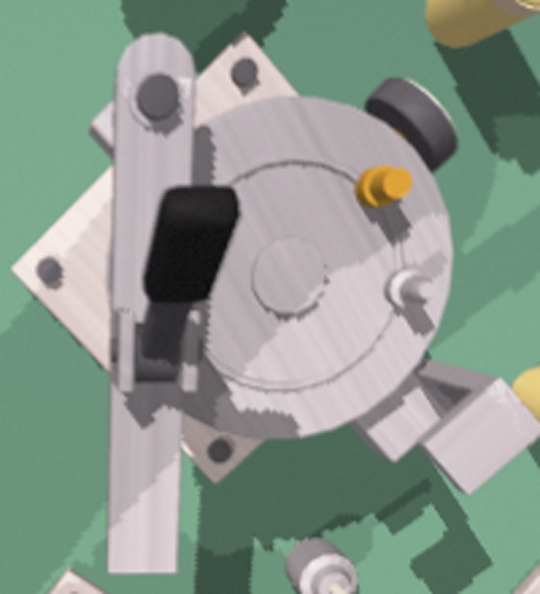

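```bash
cat > fit2.py <<'E'
from h import *
from scipy.optimize import least_squares
exec(open("fit.py").read().split("best=")[0])
w=arm.camera_info("wrist")
wr={"boss":(288,275),"bolt":(157,95),"e1":(108,573),"e2":(178,573),"pf":(12,268),"pl":(217,483),"pr":(243,35)}
obs+=[(w,k,np.array(v)/2.7+[310,10]) for k,v in wr.items()]
r=least_squares(f,np.load("p.npy"));print(r.x,r.cost)
for (c,k,o),e in zip(obs,r.fun.reshape(-1,2)): print(k,e.round(1))
np.save("p.npy",r.x)
p=r.x;W,L,G=model(p)
n=L(0,1,0)-L(0,0,0);an=np.arctan2(n[1],n[0])
t=L(122,-13-32,0);print(t,an)
plan([(t[0],t[1],220,an,5),(t[0],t[1],143,an,5)])
E
python3 fit2.py
```

```text
[6.21594975e+02 4.88194255e+01 1.15263171e-01 7.70373885e-01
 1.05162035e+00] 39.361373304301644
boss [ 0.7 -1.8]
bolt [ 0.4 -2. ]
e1 [ 0.5 -1.9]
e2 [-0.1 -2. ]
tip [ 0.4 -0.2]
pl [-0.4 -1.4]
pb [ 0.2 -1.7]
pr [ 0.7 -1.2]
boss [-0.8 -2.3]
bolt [-0.8 -1.5]
e1 [-0.9 -1.9]
e2 [ 0.9 -2.5]
tip [-0.  -1.9]
pl [-0.4 -2.7]
pf [-1.8 -0.9]
boss [2.1 0.7]
bolt [1.2 0.7]
e1 [1.  1.3]
e2 [0.8 1.1]
pf [0.1 0.9]
pl [0.6 1.1]
pr [ 1.7 -1.9]
[502.38206519  58.96108798   0.        ] -0.6551107147957109
{"linear":[-0.1,19.9,1.3],"spin":-0.002}, {"linear":[-0.1,19.9,1.3],"spin":-0.002}, {"linear":[-0.1,19.9,1.3],"spin":-0.002}, {"linear":[-0.1,19.9,1.3],"spin":-0.002}, {"linear":[-0.1,19.9,1.3],"spin":-0.002},
# wp [502.4  59.  220. ] -0.655
{"linear":[-0.0,15.4,-0.0],"spin":-0.000}, {"linear":[-0.0,15.4,-0.0],"spin":-0.000}, {"linear":[-0.0,15.4,-0.0],"spin":-0.000}, {"linear":[-0.0,15.4,-0.0],"spin":-0.000}, {"linear":[-0.0,15.4,-0.0],"spin":-0.000},
# wp [502.4  59.  143. ] -0.655
```

>>> send_rows:
  motion:
    - {"linear": [0, 20, 1.3], "spin": 0}
    - {"linear": [0, 20, 1.3], "spin": 0}
    - {"linear": [0, 20, 1.3], "spin": 0}
    - {"linear": [0, 20, 1.3], "spin": 0}
    - {"linear": [0, 20, 1.3], "spin": 0}

```text
t: 2.8
position: [501.4, 63.2, 218.4]
tcp_rot: [0.67, -0.669, 0.228, -0.227]
contact_force: [-0.2, 1.0, -0.0]
finger_gap: 0.003
```

>>> send_rows:
  motion:
    - {"linear": [0, 15, 0], "spin": 0}
    - {"linear": [0, 15, 0], "spin": 0}
    - {"linear": [0, 15, 0], "spin": 0}
    - {"linear": [0, 15, 0], "spin": 0}
    - {"linear": [0, 16, 0], "spin": 0}

```text
t: 3.22
position: [501.5, 63.2, 142.7]
tcp_rot: [0.67, -0.669, 0.228, -0.227]
contact_force: [0.5, -0.7, 0.4]
finger_gap: 0.001
```

Run:
```python
from h import *
print(arm.state()["position"],axes()[:,0],arm.state()["contact_force"])
cv2.imwrite(f"pics/w2.png",arm.snapshot("wrist")[:,:,::-1])
cv2.imwrite(f"pics/s2.png",arm.snapshot("side")[:,:,::-1])
crop("pics/s2.png","pics/s2c.png",230,30,200,200,3)
```

```text
[501.48674538  63.23186247 142.70224308] [ 0.79326205 -0.60887893 -0.00132701] [ 0.5362609  -0.65881181  0.44237851]
```

View pics/w2.png

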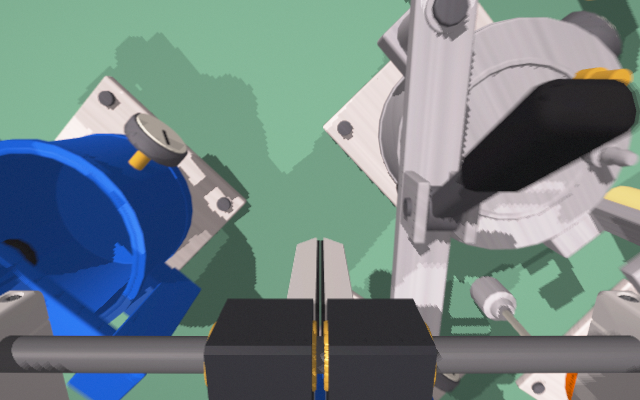

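View pics/s2c.png

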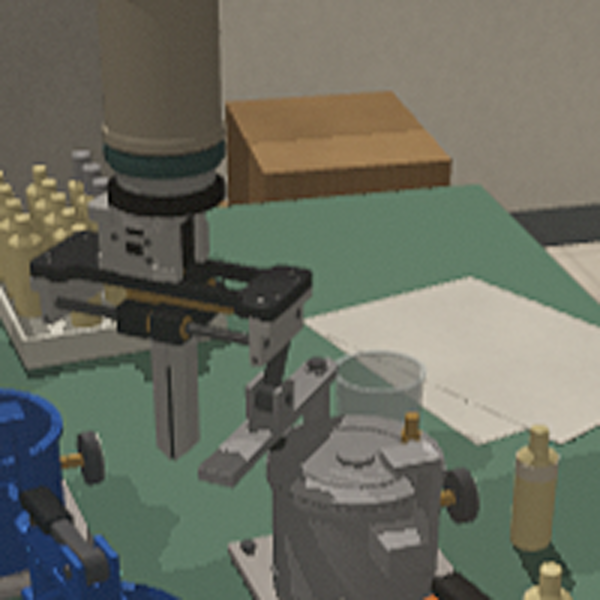

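```bash
cat > arc.py <<'E'
from h import *
import sys
a0,a1,n=float(sys.argv[1]),float(sys.argv[2]),int(sys.argv[3]); off=float(sys.argv[4]) if len(sys.argv)>4 else 25.5
p=np.load("p.npy"); w=[]
for a in np.linspace(a0,a1,n+1)[1:]:
    p[3]=a; W,L,G=model(p); nn=L(0,1,0)-L(0,0,0); t=L(120,-off,0); w.append((t[0],t[1],143,np.arctan2(nn[1],nn[0]),1))
plan(w)
E
python3 arc.py 0.94 0.6 10; python3 -c "
from h import *
p=np.load('p.npy');W,L,G=model(p);s=arm.state()['position'];n=L(0,1,0)-L(0,0,0);d=L(1,0,0)-L(0,0,0);q=s-L(0,0,0);print(q@d,q@n)"
```

```text
{"linear":[8.0,-1.5,5.0],"spin":0.136}, # wp [509.2  62.  143. ] -0.791
{"linear":[4.1,-0.0,-0.8],"spin":-0.034}, # wp [511.5  58.5 143. ] -0.757
{"linear":[4.1,-0.0,-0.8],"spin":-0.034}, # wp [513.9  55.2 143. ] -0.723
{"linear":[4.1,-0.0,-0.8],"spin":-0.034}, # wp [516.4  51.8 143. ] -0.689
{"linear":[4.1,-0.0,-0.8],"spin":-0.034}, # wp [519.1  48.6 143. ] -0.655
{"linear":[4.1,-0.0,-0.8],"spin":-0.034}, # wp [521.9  45.5 143. ] -0.621
{"linear":[4.1,-0.0,-0.8],"spin":-0.034}, # wp [524.7  42.5 143. ] -0.587
{"linear":[4.1,-0.0,-0.8],"spin":-0.034}, # wp [527.7  39.5 143. ] -0.553
{"linear":[4.1,-0.0,-0.8],"spin":-0.034}, # wp [530.8  36.7 143. ] -0.519
{"linear":[4.1,-0.0,-0.8],"spin":-0.034}, # wp [533.9  34.  143. ] -0.485
120.40203204330464 -49.4468987354163
```

>>> send_rows:
  motion:
    - {"linear": [4, 0, 0], "spin": 0}
    - {"linear": [4, 0, 0], "spin": 0}
    - {"linear": [4, 0, 0], "spin": 0}
    - {"linear": [4, 0, 0], "spin": 0}
    - {"linear": [4, 0, 0], "spin": 0}

```text
t: 3.73
position: [518.9, 48.7, 144.1]
tcp_rot: [0.669, -0.669, 0.228, -0.229]
contact_force: [0.9, -0.5, 0.2]
finger_gap: 0.006
```

>>> send_rows:
  motion:
    - {"linear": [2, 0, 0], "spin": 0}
    - {"linear": [2, 0, 0], "spin": 0}
    - {"linear": [2, 0, 0], "spin": 0}
    - {"linear": [2, 0, 0], "spin": 0}
    - {"linear": [0, 0, 0], "spin": 0}

```text
t: 4.15
position: [524.2, 43.9, 143.3]
tcp_rot: [-0.669, 0.669, -0.229, 0.228]
contact_force: [-0.0, 0.6, 0.1]
finger_gap: -0.0
```

```bash
python3 - <<'E'
from h import *
print(arm.state()["position"],arm.state()["contact_force"])
cv2.imwrite(f"pics/w3.png",arm.snapshot("wrist")[:,:,::-1])
E
python3 arc.py 0.77 0.6 5
```

```text
[524.17732004  43.93321164 143.33108789] [-0.03739304  0.60222814  0.10956175]
{"linear":[-2.8,0.3,-0.2],"spin":-0.037}, # wp [521.9  45.5 143. ] -0.621
{"linear":[4.1,-0.0,-0.8],"spin":-0.034}, # wp [524.7  42.5 143. ] -0.587
{"linear":[4.1,-0.0,-0.8],"spin":-0.034}, # wp [527.7  39.5 143. ] -0.553
{"linear":[4.1,-0.0,-0.8],"spin":-0.034}, # wp [530.8  36.7 143. ] -0.519
{"linear":[4.1,-0.0,-0.8],"spin":-0.034}, # wp [533.9  34.  143. ] -0.485
```

View pics/w3.png

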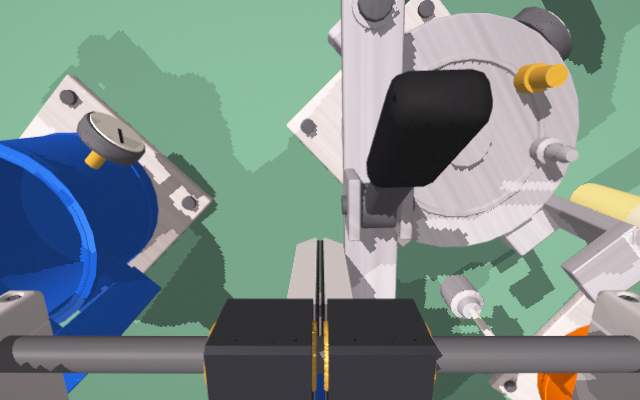

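>>> send_rows:
  motion:
    - {"linear": [4, 0, -0.8], "spin": -0.034}
    - {"linear": [4, 0, -0.8], "spin": -0.034}
    - {"linear": [4, 0, -0.8], "spin": -0.034}
    - {"linear": [4, 0, -0.8], "spin": -0.034}
    - {"linear": [4, 0, -0.8], "spin": -0.034}

```text
t: 4.62
position: [538.5, 30.3, 143.3]
tcp_rot: [0.687, -0.686, 0.17, -0.17]
contact_force: [-1.1, 2.4, 0.3]
finger_gap: 0.004
```

>>> send_rows:
  motion:
    - {"linear": [4.1, 0, -0.8], "spin": -0.034}
    - {"linear": [4.1, 0, -0.8], "spin": -0.034}
    - {"linear": [4.1, 0, -0.8], "spin": -0.034}
    - {"linear": [4.1, 0, -0.8], "spin": -0.034}
    - {"linear": [4.1, 0, -0.8], "spin": -0.034}

```text
t: 5.03
position: [555.5, 18.3, 143.3]
tcp_rot: [0.699, -0.698, 0.112, -0.111]
contact_force: [-1.0, 1.4, -0.7]
finger_gap: 0.002
```

```bash
python3 - <<'E'
from h import *
print(arm.state()["position"],arm.state()["contact_force"])
cv2.imwrite(f"pics/w4.png",arm.snapshot("wrist")[:,:,::-1])
cv2.imwrite(f"pics/s4.png",arm.snapshot("scene")[:,:,::-1])
crop("pics/s4.png","pics/s4c.png",250,50,200,200,3)
p=np.load("p.npy");W,L,G=model(p); q=arm.state()["position"]-W([0,80,0]);q[2]=0
v=axes()[:,0];
from math import *
c,s=cos(p[2]),sin(p[2]); loc=np.array([c*q[0]+s*q[1],-s*q[0]+c*q[1]]);R=np.hypot(*loc)
print("R",R,"strap ang if contact",atan2(-loc[0],-loc[1])-asin(25.5/R), "tool",atan2(v[1],v[0])-p[2])
E
python3 arc.py 0.43 0.26 5
```

```text
[555.53252034  18.26640745 143.26266329] [-0.96223225  1.3726847  -0.65189277]
R 124.22793339209822 strap ang if contact 0.37740344602709375 tool -0.43342295893561866
{"linear":[-2.3,0.4,1.9],"spin":-0.037}, # wp [554.6  20.1 143. ] -0.281
{"linear":[4.1,-0.0,-0.8],"spin":-0.034}, # wp [558.4  18.2 143. ] -0.247
{"linear":[4.1,-0.0,-0.8],"spin":-0.034}, # wp [562.1  16.4 143. ] -0.213
{"linear":[4.1,-0.0,-0.8],"spin":-0.034}, # wp [566.   14.7 143. ] -0.179
{"linear":[4.1,-0.0,-0.8],"spin":-0.034}, # wp [569.9  13.2 143. ] -0.145
```

View pics/w4.png

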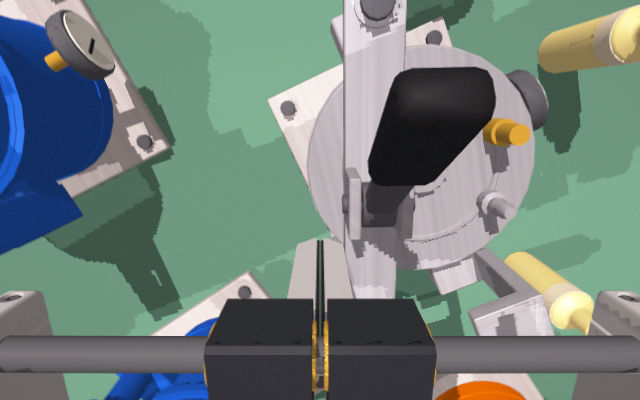

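View pics/s4c.png

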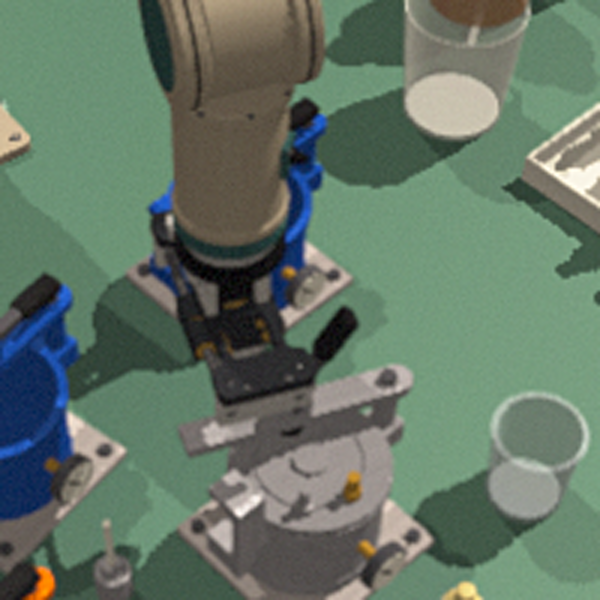

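>>> send_rows:
  motion:
    - {"linear": [4.1, 0, -0.6], "spin": -0.036}
    - {"linear": [4.1, 0, -0.6], "spin": -0.036}
    - {"linear": [4.1, 0, -0.6], "spin": -0.036}
    - {"linear": [4.1, 0, -0.6], "spin": -0.036}
    - {"linear": [4.1, 0, -0.6], "spin": -0.036}

```text
t: 5.55
position: [574.2, 9.5, 143.3]
tcp_rot: [-0.705, 0.706, -0.049, 0.048]
contact_force: [-1.7, -0.5, 0.1]
finger_gap: 0.006
```

>>> send_rows:
  motion:
    - {"linear": [4, 0, -0.6], "spin": -0.036}
    - {"linear": [4, 0, -0.6], "spin": -0.036}
    - {"linear": [4, 0, -0.6], "spin": -0.036}
    - {"linear": [3, 0, -0.6], "spin": -0.03}
    - {"linear": [2, 0, -0.6], "spin": -0.02}

```text
t: 5.97
position: [591.4, 4.9, 143.3]
tcp_rot: [-0.707, 0.707, 0.007, -0.008]
contact_force: [-2.0, -1.5, -0.1]
finger_gap: 0.004
```

```bash
cat > chk.py <<'E'
from h import *
print(arm.state()["position"],arm.state()["contact_force"])
p=np.load("p.npy");W,L,G=model(p); q=arm.state()["position"]-W([0,80,0]);q[2]=0
v=axes()[:,0];
from math import *
c,s=cos(p[2]),sin(p[2]); loc=np.array([c*q[0]+s*q[1],-s*q[0]+c*q[1]]);R=np.hypot(*loc)
print("R",R,"strap ang if contact",atan2(-loc[0],-loc[1])-asin(25.5/R), "tool",atan2(v[1],v[0])-p[2])
E
python3 - <<'E'
from h import *
exec(open("chk.py").read())
cv2.imwrite(f"pics/w5.png",arm.snapshot("wrist")[:,:,::-1])
E
```

```text
[591.39178403   4.92389315 143.27449757] [-2.03014278 -1.47311975 -0.10723473]
R 125.13974236331818 strap ang if contact 0.07868452542716717 tool -0.09471268483202794
```

View pics/w5.png

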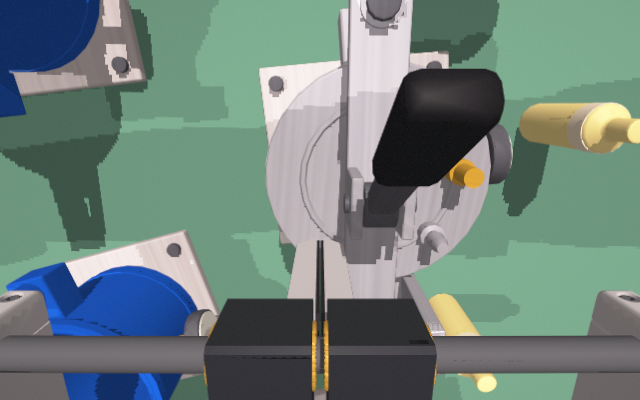

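>>> send_rows:
  motion:
    - {"linear": [2, 0, -0.4], "spin": -0.02}
    - {"linear": [2, 0, -0.4], "spin": -0.02}
    - {"linear": [2, 0, -0.4], "spin": -0.02}
    - {"linear": [1.5, 0, -0.2], "spin": -0.02}
    - {"linear": [1, 0, 0], "spin": -0.015}

```text
t: 6.43
position: [600.5, 4.5, 143.4]
tcp_rot: [-0.706, 0.706, 0.041, -0.041]
contact_force: [-1.0, -1.4, 0.4]
finger_gap: 0.002
```

>>> send_rows:
  motion:
    - {"linear": [1, 0, 0], "spin": 0}
    - {"linear": [1, 0, 0], "spin": 0}
    - {"linear": [0, 0, 0], "spin": 0}
    - {"linear": [0, 0, 0], "spin": 0}
    - {"linear": [0, 0, 0], "spin": 0}

```text
t: 6.85
position: [601.7, 4.7, 143.5]
tcp_rot: [-0.706, 0.706, 0.04, -0.041]
contact_force: [-3.5, -0.9, 1.8]
finger_gap: 0.003
```

```bash
python3 chk.py
```

```text
[601.74219725   4.68643419 143.4677936 ] [-3.47868529 -0.92094257  1.76076946]
R 124.06031070500966 strap ang if contact -0.0057892330929810165 tool -0.00045320319749728166
```

>>> send_rows:
  motion:
    - {"linear": [1, 0, 0], "spin": 0}
    - {"linear": [1, 0, 0], "spin": 0}
    - {"linear": [1, 0, 0], "spin": 0}
    - {"linear": [0, 0, 0], "spin": 0}
    - {"linear": [0, 0, 0], "spin": 0}

```text
t: 7.27
position: [601.8, 4.8, 143.3]
tcp_rot: [0.706, -0.706, -0.038, 0.043]
contact_force: [-9.8, -1.8, 7.0]
finger_gap: 0.008
```

```bash
python3 chk.py
```

```text
[601.83724671   4.79574239 143.25728038] [-9.81645422 -1.77654319  6.99524998]
R 123.94327435150521 strap ang if contact -0.006675885540456783 tool -0.0007592457635060834
```

>>> send_rows:
  motion:
    - {"linear": [1.5, 0, 0], "spin": 0}
    - {"linear": [1.5, 0, 0], "spin": 0}
    - {"linear": [0, 0, 0], "spin": 0}
    - {"linear": [0, 0, 0], "spin": 0}
    - {"linear": [0, 0, 0], "spin": 0}

```text
t: 7.68
position: [601.9, 4.9, 143.2]
tcp_rot: [0.706, -0.706, -0.036, 0.045]
contact_force: [-15.9, -2.3, 11.6]
finger_gap: 0.006
```

```bash
python3 chk.py
```

```text
[601.93202433   4.85622778 143.15175531] [-15.88082451  -2.28701407  11.64620726]
R 123.8749681030943 strap ang if contact -0.007512551027474501 tool -0.0009834715758562929
```

>>> send_rows:
  motion:
    - {"linear": [-4, 0, 0], "spin": 0}
    - {"linear": [-8, 0, 0], "spin": 0}
    - {"linear": [-12, 0, 0], "spin": 0}
    - {"linear": [-12, 0, 0], "spin": 0}
    - {"linear": [-10, 0, 0], "spin": 0}

```text
t: 8.1
position: [563.0, 0.7, 143.7]
tcp_rot: [0.706, -0.706, -0.042, 0.04]
contact_force: [-0.6, 0.1, -0.1]
finger_gap: 0.004
```

>>> send_rows:
  motion:
    - {"linear": [0, -30, 0], "spin": 0}
    - {"linear": [0, -30, 0], "spin": 0}
    - {"linear": [0, -30, 0], "spin": 0}
    - {"linear": [0, -30, 0], "spin": 0}
    - {"linear": [0, -25, 0], "spin": 0}

```text
t: 8.52
position: [564.0, 0.7, 291.2]
tcp_rot: [0.706, -0.706, -0.043, 0.039]
contact_force: [0.4, 0.5, -0.7]
finger_gap: 0.003
```

Run:
```python
from h import *
print(arm.state()["position"],axes()[:,0],arm.state()["contact_force"])
for n in ["scene","side","wrist"]: cv2.imwrite(f"pics/{n}6.png",arm.snapshot(n)[:,:,::-1])
crop("pics/scene6.png","pics/scene6c.png",270,130,160,140,5)
crop("pics/side6.png","pics/side6c.png",280,110,160,150,4)
crop("pics/wrist6.png","pics/wrist6c.png",260,0,250,270,2.2)
```

```text
[564.0365218    0.73950243 291.15929815] [0.99331226 0.11534064 0.00522466] [ 0.37078816  0.45044979 -0.74907031]
```

View pics/scene6c.png

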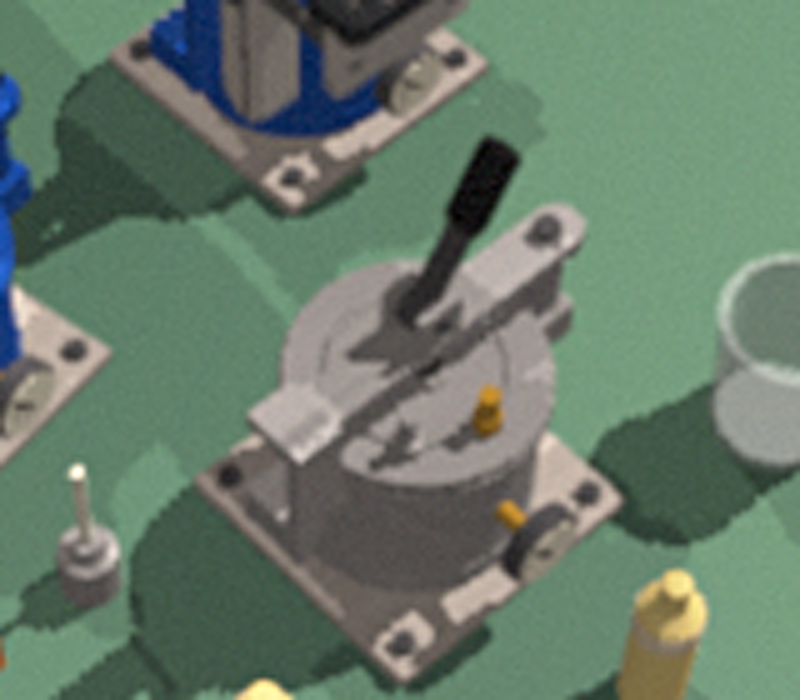

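View pics/side6c.png

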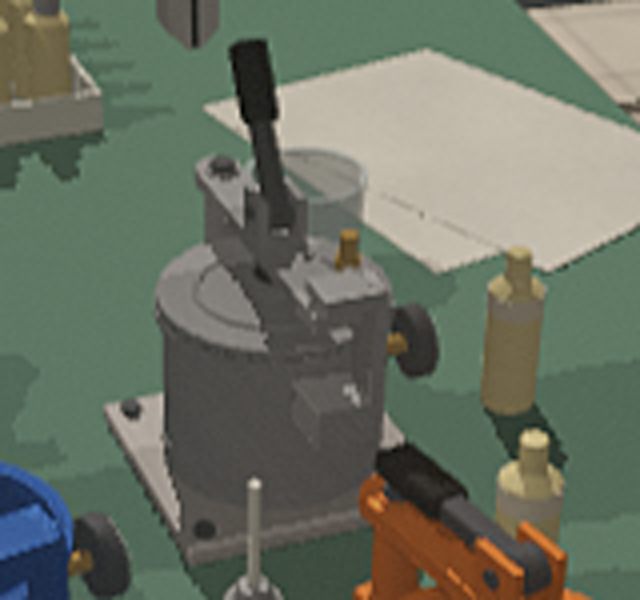

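View pics/wrist6c.png

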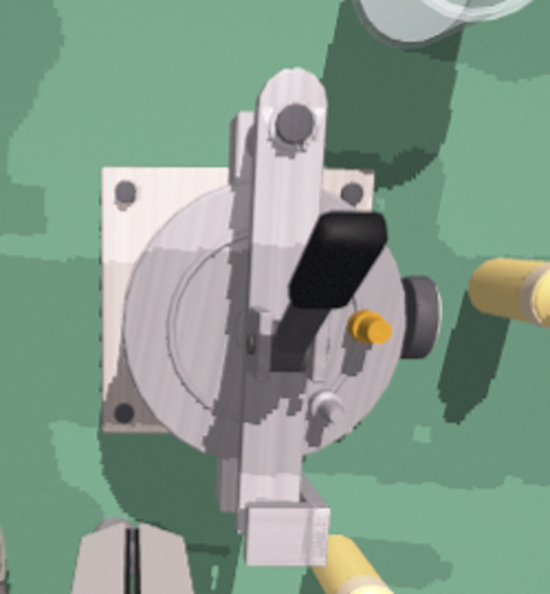

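Run:
```python
from h import *
p=np.load("p.npy");p[3]=0
c=arm.camera_info("wrist")
for k,v in pts(p).items(): print(k,proj(c,v)[0].round(1))
W,L,G=model(p)
obs=dict(bolt=(394.1,56.4),pf=(306.4,76.4),pl=(306.4,195.5))
# grip upper-face corners seen in the wrist picture (far end) and near end
for nm,q in dict(fl=G(88,-10,6),fr=G(88,10,6),nl=G(44,-10,6),nr=G(44,10,6)).items(): print(nm,((proj(c,q)[0]-[260,0])*2.2).round(0))
for n,o in (("scene",(270,130,5)),("side",(280,110,4))):
    cc=arm.camera_info(n)
    for nm,q in dict(tip=G(88,0,0),grip=G(66,0,0),g44=G(44,0,0)).items(): print(n,nm,((proj(cc,q)[0]-o[:2])*o[2]).round(0))
```

```text
boss [383.7 146.7]
bolt [396.   50.8]
e1 [370.9 241.2]
e2 [398.5 241.1]
tip [424.3  97.1]
pl [308.1 195.1]
pb [422.8 194.9]
pr [432.8  73.1]
pf [307.1  72.8]
fl [328. 230.]
fr [403. 230.]
nl [293. 301.]
nr [355. 301.]
scene tip [505. 137.]
scene grip [484. 179.]
scene g44 [463. 220.]
side tip [243.  34.]
side grip [251.  76.]
side g44 [258. 118.]
```

```bash
cat > lev.py <<'E'
from h import *
def wp(b,h=8.0,r=72,zmin=None,dx=-1):
    p=np.load("p.npy");p[3]=0;p[4]=b;W,L,G=model(p)
    t=G(r,0,h); off=W([dx,-8,0])-W([0,0,0]); t=t+off; return (t[0],t[1],t[2]+19,p[2])
E
python3 - <<'E'
from lev import *
s=wp(1.05,30); plan([(s[0],s[1],291,s[3],5),(*s,5)])
pos=s[:3]
plan([(*wp(b),1) for b in np.arange(1.05,-0.04,-0.05)],ang=s[3],pos=pos)
E
```

```text
{"linear":[12.2,-0.1,8.6],"spin":0.000}, {"linear":[12.2,-0.1,8.6],"spin":0.000}, {"linear":[12.2,-0.1,8.6],"spin":0.000}, {"linear":[12.2,-0.1,8.6],"spin":0.000}, {"linear":[12.2,-0.1,8.6],"spin":0.000},
# wp [620.4  50.5 291. ] 0.115
{"linear":[-0.0,6.9,0.0],"spin":-0.000}, {"linear":[-0.0,6.9,0.0],"spin":-0.000}, {"linear":[-0.0,6.9,0.0],"spin":-0.000}, {"linear":[-0.0,6.9,0.0],"spin":-0.000}, {"linear":[-0.0,6.9,0.0],"spin":-0.000},
# wp [620.4  50.5 256.4] 0.115
{"linear":[-0.0,10.9,19.1],"spin":-0.000}, # wp [618.2  69.5 245.4] 0.115
{"linear":[0.0,1.5,3.3],"spin":-0.000}, # wp [617.8  72.7 243.9] 0.115
{"linear":[-0.0,1.7,3.2],"spin":-0.000}, # wp [617.5  75.9 242.2] 0.115
{"linear":[-0.0,1.8,3.1],"spin":-0.000}, # wp [617.1  79.  240.4] 0.115
{"linear":[-0.0,2.0,3.0],"spin":-0.000}, # wp [616.7  82.  238.4] 0.115
{"linear":[0.0,2.1,2.9],"spin":-0.000}, # wp [616.4  84.9 236.2] 0.115
{"linear":[-0.0,2.3,2.8],"spin":-0.000}, # wp [616.1  87.7 233.9] 0.115
{"linear":[0.0,2.4,2.7],"spin":-0.000}, # wp [615.8  90.3 231.5] 0.115
{"linear":[-0.0,2.6,2.6],"spin":-0.000}, # wp [615.5 
[... 248 characters left out ...]
3.0,2.0],"spin":-0.000}, # wp [614.5 101.7 217.5] 0.115
{"linear":[-0.0,3.1,1.8],"spin":-0.000}, # wp [614.3 103.5 214.4] 0.115
{"linear":[0.0,3.2,1.7],"spin":-0.000}, # wp [614.1 105.2 211.2] 0.115
{"linear":[-0.0,3.3,1.5],"spin":-0.000}, # wp [613.9 106.7 207.9] 0.115
{"linear":[-0.0,3.4,1.4],"spin":-0.000}, # wp [613.7 108.1 204.6] 0.115
{"linear":[0.0,3.4,1.2],"spin":-0.000}, # wp [613.6 109.3 201.1] 0.115
{"linear":[-0.0,3.5,1.0],"spin":-0.000}, # wp [613.5 110.3 197.7] 0.115
{"linear":[-0.0,3.5,0.8],"spin":-0.000}, # wp [613.4 111.1 194.1] 0.115
{"linear":[0.0,3.6,0.7],"spin":-0.000}, # wp [613.3 111.8 190.6] 0.115
{"linear":[-0.0,3.6,0.5],"spin":-0.000}, # wp [613.2 112.3 187. ] 0.115
```

>>> send_rows:
  motion:
    - {"linear": [12.2, 0, 8.6], "spin": 0}
    - {"linear": [12.2, 0, 8.6], "spin": 0}
    - {"linear": [12.2, 0, 8.6], "spin": 0}
    - {"linear": [12.2, 0, 8.6], "spin": 0}
    - {"linear": [12.2, 0, 8.6], "spin": 0}

```text
t: 9.08
position: [618.3, 51.0, 286.7]
tcp_rot: [0.706, -0.706, -0.04, 0.041]
contact_force: [-0.4, -0.4, 0.6]
finger_gap: 0.004
```

>>> send_rows:
  motion:
    - {"linear": [0, 7, 0], "spin": 0}
    - {"linear": [0, 7, 0], "spin": 0}
    - {"linear": [0, 7, 0], "spin": 0}
    - {"linear": [0, 7, 0], "spin": 0}
    - {"linear": [0, 7, 0], "spin": 0}

```text
t: 9.5
position: [617.3, 49.0, 252.3]
tcp_rot: [-0.706, 0.706, 0.04, -0.041]
contact_force: [-0.4, 0.6, 0.5]
finger_gap: 0.004
```

Run:
```python
from lev import *
print(arm.state()["position"],axes()[:,0],arm.state()["contact_force"])
for n in ["side","wrist"]: cv2.imwrite(f"pics/{n}7.png",arm.snapshot(n)[:,:,::-1])
crop("pics/side7.png","pics/side7c.png",280,50,160,150,4)
plan([(*wp(1.05),5)])
```

```text
[617.29486421  49.04571164 252.34855293] [ 0.99352623  0.11359701 -0.0011638 ] [-0.43767327  0.55692773  0.53553499]
{"linear":[0.7,1.3,4.0],"spin":-0.000}, {"linear":[0.7,1.3,4.0],"spin":-0.000}, {"linear":[0.7,1.3,4.0],"spin":-0.000}, {"linear":[0.7,1.3,4.0],"spin":-0.000}, {"linear":[0.7,1.3,4.0],"spin":-0.000},
# wp [618.2  69.5 245.4] 0.115
```

View pics/side7c.png

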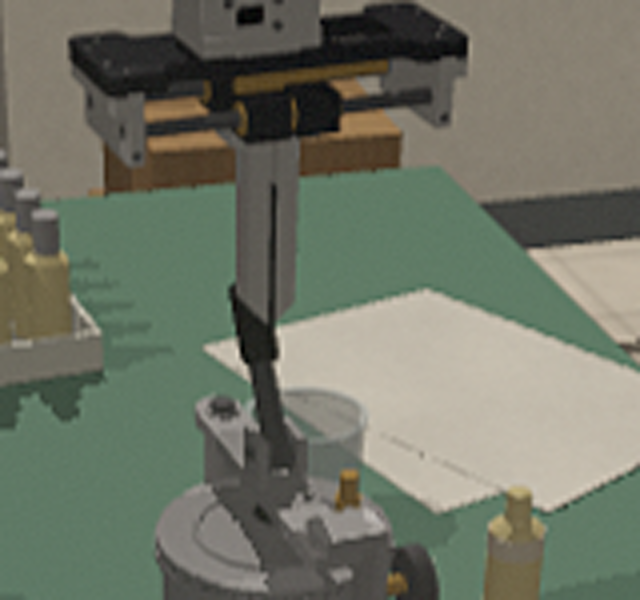

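View pics/wrist7.png

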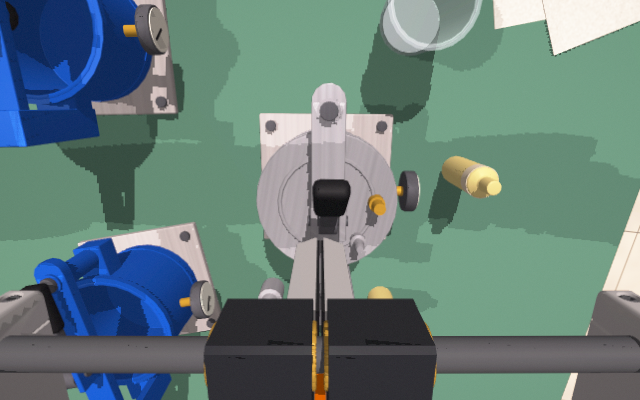

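>>> send_rows:
  motion:
    - {"linear": [2, 1.3, 0], "spin": 0}
    - {"linear": [2, 1.3, 3], "spin": 0}
    - {"linear": [2, 1.3, 4], "spin": 0}
    - {"linear": [0, 1.3, 4], "spin": 0}
    - {"linear": [0, 1.3, 4], "spin": 0}

```text
t: 10.02
position: [622.5, 66.3, 246.9]
tcp_rot: [0.706, -0.706, -0.041, 0.041]
contact_force: [-0.2, -0.3, -0.1]
finger_gap: 0.003
```

>>> send_rows:
  motion:
    - {"linear": [0, 0.5, 3], "spin": 0}
    - {"linear": [0, 0.5, 2], "spin": 0}
    - {"linear": [0, 1.5, 3], "spin": 0}
    - {"linear": [0, 1.6, 3], "spin": 0}
    - {"linear": [0, 1.8, 3], "spin": 0}

```text
t: 10.43
position: [620.9, 79.0, 241.1]
tcp_rot: [-0.706, 0.706, 0.041, -0.04]
contact_force: [1.4, -3.1, 0.1]
finger_gap: 0.005
```

Run:
```python
from lev import *
print(arm.state()["position"],axes()[:,0],arm.state()["contact_force"])
for n in ["side","wrist"]: cv2.imwrite(f"pics/{n}8.png",arm.snapshot(n)[:,:,::-1])
crop("pics/side8.png","pics/side8c.png",280,50,160,150,4)
for b in (1.05,1,.95,.9,.85,.8): print(b,np.round(wp(b),1))
```

```text
[620.876235    78.96201233 241.05187217] [9.93472438e-01 1.14071972e-01 3.15072718e-04] [ 1.39251086 -3.08082522  0.12759466]
1.05 [6.182e+02 6.950e+01 2.454e+02 1.000e-01]
1 [6.178e+02 7.270e+01 2.439e+02 1.000e-01]
0.95 [6.175e+02 7.590e+01 2.422e+02 1.000e-01]
0.9 [6.171e+02 7.900e+01 2.404e+02 1.000e-01]
0.85 [6.167e+02 8.200e+01 2.384e+02 1.000e-01]
0.8 [6.164e+02 8.490e+01 2.362e+02 1.000e-01]
```

View pics/side8c.png

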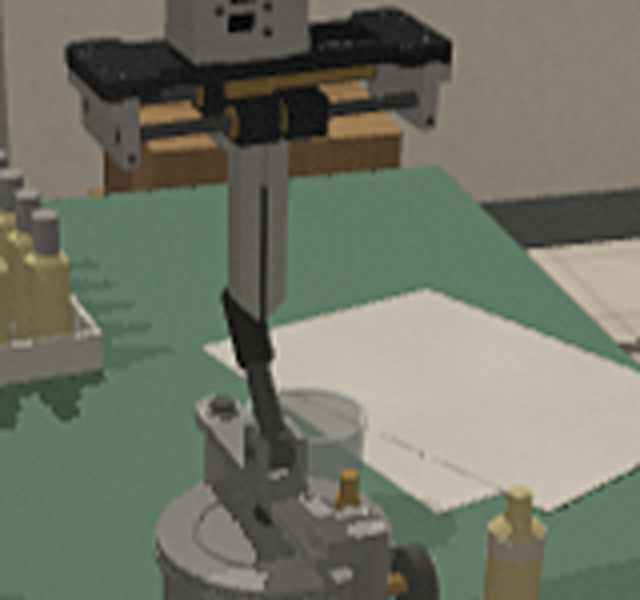

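View pics/wrist8.png

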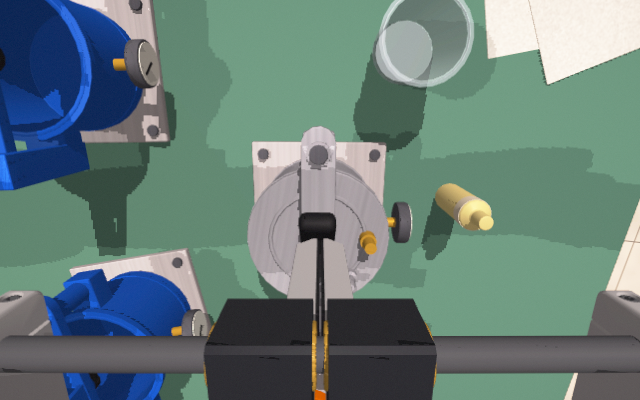

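>>> send_rows:
  motion:
    - {"linear": [-0.2, 2.0, 3], "spin": 0}
    - {"linear": [-0.2, 2.1, 2.9], "spin": 0}
    - {"linear": [-0.2, 2.3, 2.8], "spin": 0}
    - {"linear": [-0.2, 2.4, 2.7], "spin": 0}
    - {"linear": [-0.2, 2.6, 2.6], "spin": 0}

```text
t: 10.95
position: [618.4, 93.6, 229.6]
tcp_rot: [0.706, -0.706, -0.041, 0.04]
contact_force: [1.2, -2.9, 1.2]
finger_gap: 0.004
```

>>> send_rows:
  motion:
    - {"linear": [0, 2.7, 2.4], "spin": 0}
    - {"linear": [0, 2.8, 2.3], "spin": 0}
    - {"linear": [0, 2.9, 2.2], "spin": 0}
    - {"linear": [0, 3, 2], "spin": 0}
    - {"linear": [0, 3.1, 1.8], "spin": 0}

```text
t: 11.37
position: [616.9, 104.2, 214.9]
tcp_rot: [0.706, -0.706, -0.041, 0.041]
contact_force: [1.2, -2.0, 0.8]
finger_gap: 0.008
```

Run:
```python
from lev import *
print(arm.state()["position"],axes()[:,0],arm.state()["contact_force"])
for n in ["side","wrist"]: cv2.imwrite(f"pics/{n}9.png",arm.snapshot(n)[:,:,::-1])
crop("pics/side9.png","pics/side9c.png",280,50,160,150,4)
for b in (.6,.5,.4,.3): print(b,np.round(wp(b),1))
```

```text
[616.90171198 104.21166263 214.88671208] [ 9.93380068e-01  1.14874019e-01 -1.60104334e-05] [ 1.23886882 -1.99859166  0.82915529]
0.6 [6.152e+02 9.530e+01 2.263e+02 1.000e-01]
0.5 [6.147e+02 9.970e+01 2.205e+02 1.000e-01]
0.4 [6.143e+02 1.035e+02 2.144e+02 1.000e-01]
0.3 [6.139e+02 1.067e+02 2.079e+02 1.000e-01]
```

View pics/side9c.png

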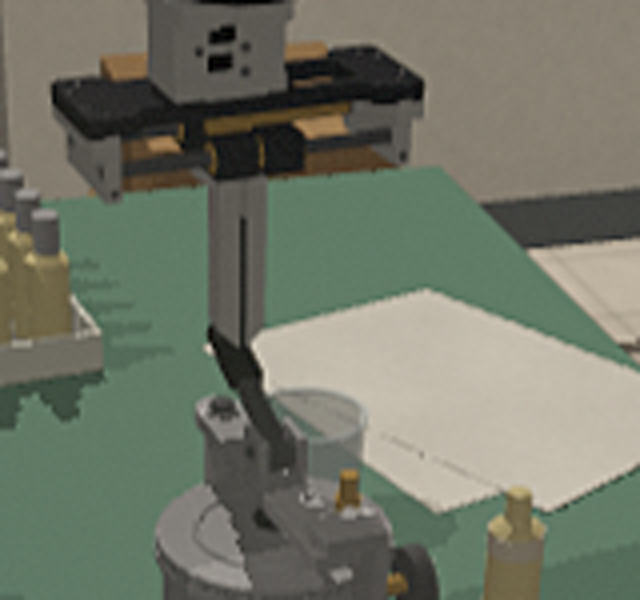

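View pics/wrist9.png

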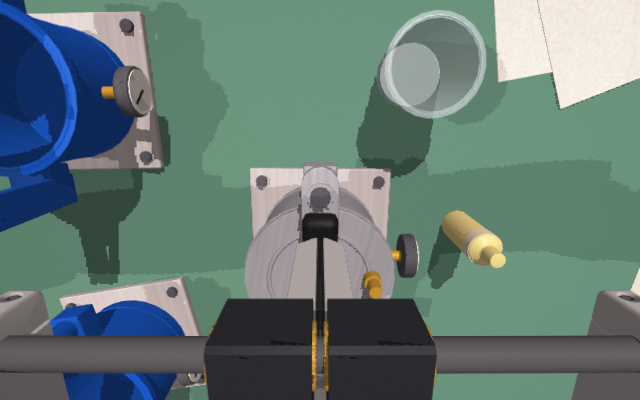

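>>> send_rows:
  motion:
    - {"linear": [0, 3.2, 1.5], "spin": 0}
    - {"linear": [0, 3.3, 1.2], "spin": 0}
    - {"linear": [0, 3.4, 1], "spin": 0}
    - {"linear": [0, 3.4, 0.8], "spin": 0}
    - {"linear": [0, 3.5, 0.6], "spin": 0}

```text
t: 11.88
position: [616.1, 110.3, 198.1]
tcp_rot: [0.707, -0.705, -0.041, 0.041]
contact_force: [-0.6, 1.2, 2.9]
finger_gap: 0.007
```

Run:
```python
from lev import *
print(arm.state()["position"],axes()[:,0],arm.state()["contact_force"])
for n in ["side","wrist"]: cv2.imwrite(f"pics/{n}10.png",arm.snapshot(n)[:,:,::-1])
crop("pics/side10.png","pics/side10c.png",280,50,160,150,4)
p=np.load("p.npy");p[3]=0
for b in (.6,.4,.2,.1,0):
    p[4]=b;W,L,G=model(p);print(b,((proj(arm.camera_info("side"),[G(88,0,0),G(0,0,0)])-[280,50])*4).round())
```

```text
[616.06082913 110.30590032 198.0893008 ] [ 9.93302510e-01  1.15542473e-01 -2.48053239e-04] [-0.63160685  1.24214243  2.94949431]
0.6 [[224. 301.]
 [273. 442.]]
0.4 [[218. 321.]
 [273. 442.]]
0.2 [[215. 346.]
 [273. 442.]]
0.1 [[214. 359.]
 [273. 442.]]
0 [[214. 373.]
 [273. 442.]]
```

View pics/side10c.png

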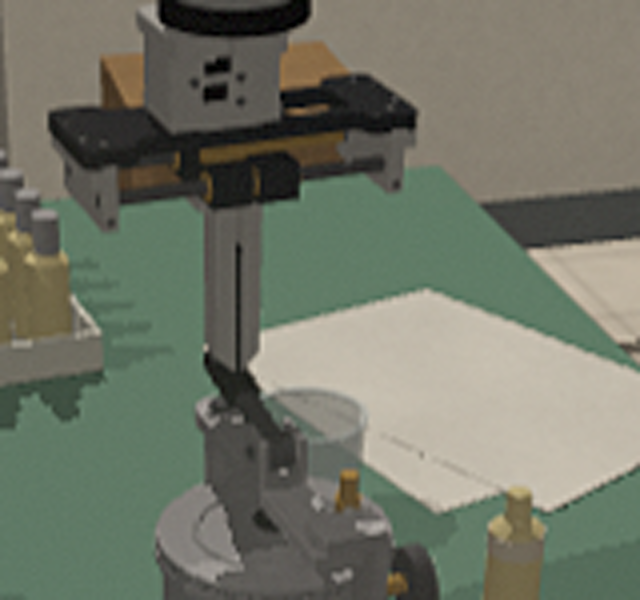

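Lever is at about 0.15 rad; continue downward.

>>> send_rows:
  motion:
    - {"linear": [0, 3, 0], "spin": 0}
    - {"linear": [0, 3, 0], "spin": 0}
    - {"linear": [0, 2.5, 0], "spin": 0}
    - {"linear": [0, 2.5, 0], "spin": 0}
    - {"linear": [0, 0, 0], "spin": 0}

```text
t: 12.4
position: [616.5, 109.4, 187.3]
tcp_rot: [0.706, -0.706, -0.041, 0.041]
contact_force: [-0.5, 1.9, 2.0]
finger_gap: 0.005
```

>>> send_rows:
  motion:
    - {"linear": [0, 1, 0], "spin": 0}
    - {"linear": [0, 1, 0], "spin": 0}
    - {"linear": [0, 1, 0], "spin": 0}
    - {"linear": [0, 0, 0], "spin": 0}
    - {"linear": [0, 0, 0], "spin": 0}

```text
t: 12.82
position: [616.6, 109.3, 186.9]
tcp_rot: [0.706, -0.705, -0.041, 0.04]
contact_force: [-5.3, 1.9, 18.7]
finger_gap: 0.004
```

>>> send_rows:
  motion:
    - {"linear": [0, 1, 0], "spin": 0}
    - {"linear": [0, 0, 0], "spin": 0}
    - {"linear": [0, 0, 0], "spin": 0}
    - {"linear": [0, 0, 0], "spin": 0}
    - {"linear": [0, 0, 0], "spin": 0}

```text
t: 13.23
position: [616.6, 109.3, 186.7]
tcp_rot: [0.707, -0.705, -0.041, 0.04]
contact_force: [-7.2, 1.7, 24.0]
finger_gap: 0.006
```

>>> send_rows:
  motion:
    - {"linear": [0, -5, 0], "spin": 0}
    - {"linear": [0, -20, 0], "spin": 0}
    - {"linear": [0, -30, 0], "spin": 0}
    - {"linear": [0, -30, 0], "spin": 0}
    - {"linear": [0, -30, 0], "spin": 0}

```text
t: 13.65
position: [615.9, 107.4, 298.7]
tcp_rot: [-0.705, 0.707, 0.04, -0.041]
contact_force: [-0.3, -0.5, 0.2]
finger_gap: 0.008
```

>>> send_rows:
  motion:
    - {"linear": [-20, 0, -20], "spin": 0}
    - {"linear": [-20, 0, -20], "spin": 0}
    - {"linear": [-20, 0, -20], "spin": 0}
    - {"linear": [-20, 0, -20], "spin": 0}
    - {"linear": [-20, 0, -20], "spin": 0}

```text
t: 14.07
position: [527.0, -4.0, 297.7]
tcp_rot: [-0.705, 0.706, 0.04, -0.041]
contact_force: [0.3, -0.4, 0.1]
finger_gap: 0.007
```

Run:
```python
from h import *
print(arm.state()["position"],axes()[:,0],arm.state()["contact_force"])
for n in ["scene","side","wrist"]: cv2.imwrite(f"pics/{n}11.png",arm.snapshot(n)[:,:,::-1])
crop("pics/scene11.png","pics/scene11c.png",270,130,160,140,5)
crop("pics/side11.png","pics/side11c.png",280,110,160,150,4)
p=np.load("p.npy");p[3]=0
for b in (.2,.1,0):
    p[4]=b;W,L,G=model(p);print(b,((proj(arm.camera_info("side"),[G(88,0,0),G(0,0,0)])-[280,110])*4).round(),((proj(arm.camera_info("scene"),[G(88,0,0),G(0,0,0)])-[270,130])*5).round())
```

```text
[527.02426804  -4.04105409 297.71456337] [ 0.99348096  0.11399078 -0.00129822] [ 0.31760903 -0.39077238  0.07099359]
0.2 [[215. 106.]
 [273. 202.]] [[562. 172.]
 [423. 299.]]
0.1 [[214. 119.]
 [273. 202.]] [[563. 183.]
 [423. 299.]]
0 [[214. 133.]
 [273. 202.]] [[562. 194.]
 [423. 299.]]
```

View pics/scene11c.png

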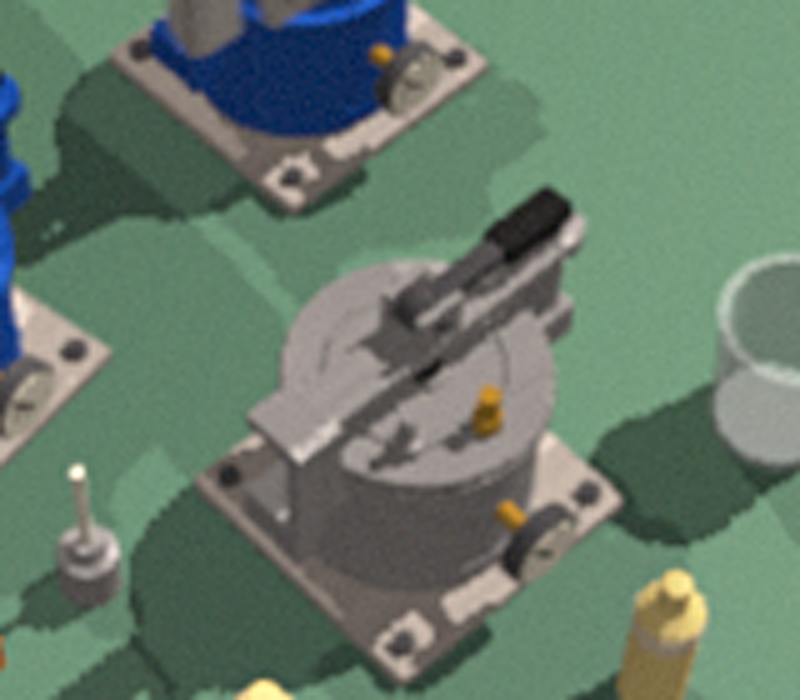

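View pics/side11c.png

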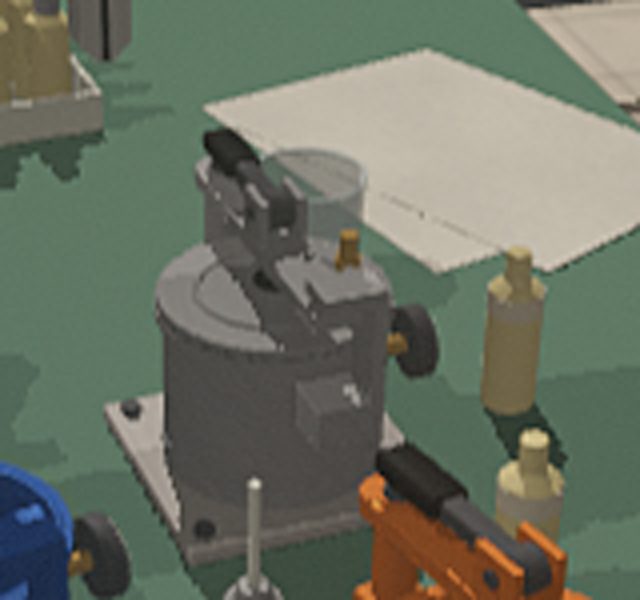

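View pics/wrist11.png

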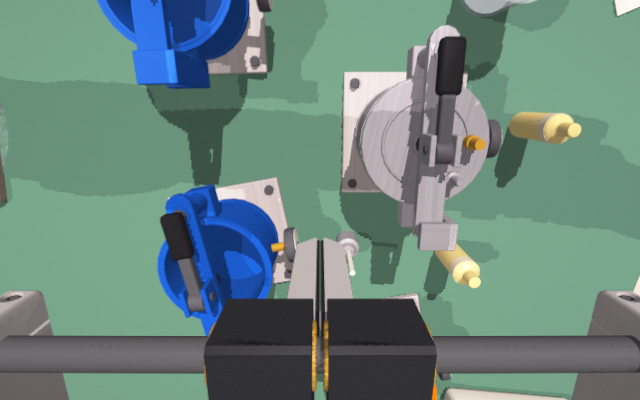

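```bash
python3 -c "
from h import *
print(arm.finish_job(), arm.state()['t'])"
```

```text
the job is handed in; nothing more can be done
the job is handed in; nothing more can be done
```

The lid of the steel filling pot is clamped. I pushed the strap home into its hook with the closed fingertips, then pushed the cam lever down to its stop. I handed the job in with the hand clear, at about 14 s.

- **Strap:** it stopped firmly at about 16 N of push. My estimated angle there was −0.007 rad, which is zero within calibration. The pictures show its end under the hook's lip.
- **Lever:** it stopped firmly at about 24 N, with the fingertips within 1 mm of the height expected for a level lever. After I backed off, the pictures show it lying level along the strap.
- **Other things:** in the last pictures the lid is seated, and the bottles, spray pump and beaker stand where they did.

Two checks fell short:
- The three cameras disagreed by about 2 to 5 mm. I relied mainly on the wrist view and on contact with the stops.
- The pad is hidden under the strap, so I take its pressing on the lid from the lever being fully down; I did not see it.

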